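Clamp a heatsink onto a drive in a screw press up to its force tab

ROBOT

A 7-joint arm with a two-finger parallel gripper is mounted at the origin on a cart in front of the work surface, level with it; the furniture and walls round the work are solid. World frame = base frame: x ahead of the robot, y to its left, z up, the work surface at z = 0. Lengths are in m, angles in rad, forces in N, time in s.
With the tool pointing down it reaches from about 0.35 to 0.9 m from the base axis. Payload 8.1 kg.
Tool frame: the origin (TCP) lies midway between the tips of the shut fingers; the grasp point (between the pads) lies 19 mm behind it; z points along the fingers, y is the line along which they close (so a half turn about z gives the same grasp; the last joint's range is limited). The gripper opens to 92 mm and grips with 3 to 60 N. Pads are 19 mm wide; open, the fingers measure 130 mm over their backs; the gripper's body (75 mm by 190 mm) begins 47 mm behind the grasp point.
Start: joints at [-1.325, 0.434, 0.025, 1.573, -0.012, 1.134, -0.075], TCP at [0.214, 0.587, 0.227] pointing down, gripper open.
Joint ranges: [-2.62, 2.62], [-0.44, 2.09], [-1.27, 1.32], [0.08, 2.57], [-1.32, 4.46], [0.12, 2], [-2.74, 2.74]. Speed limits (rad/s): [2.22, 2.22, 3.01, 3.01, 3.14, 3.14, 3.14].

INTERFACE

Orientations are given as a rotation vector (axis times angle).
In Python, from cell import arm gives the robot as it stands.
- The arm moves only by the tool carry_out, never from a script. Its arguments are lists of equal length, an entry for each row: "claw": the finger opening in cm, from 0 to 9.18; "delta_pos": the shift along the tool's x, y, z in cm, a list of three; "angular": the turn, a rotation vector about the tool's x, y, z in rad, a list of three. In form: {"claw": [claw, ...], "delta_pos": [[dx, dy, dz], ...], "angular": [[ax, ay, az], ...]}. A call has 1 to 20 rows; each row shifts and turns the commanded pose from where the row before left it, along the tool's axes as they then stand; what a row does not reach is not made up. A row lasts 1/10 s, in which the tool goes at most 50 mm and 8.59 degrees, less where a joint would pass 70% of its speed; a pose out of reach is approached as far as the arm can. A call with a gripper value outside its range is refused whole. The fingers move at their own pace and stop on an object; "force" is the grip in N (left out, the last holds). Time passes only in rows, so rows that do not move let the fingers close. It gives the time, the measured TCP pose, the force, the opening and the grip force at its end, in the units of the state.
- arm.observe(): the state, without advancing time (a new reading comes with each control period).
- arm.get_image(name): name is "scene" or "side" or "wrist"; returns a dict with "frame" (480x640x3 uint8, red, green, blue), "mtx" (3x3 intrinsics, pixels), "dist" ([k1, k2, p1, p2, k3] as OpenCV has them; the pictures are not rectified), "T" (4x4, takes a point from camera to world coordinates). Camera axes: x right, y down, z forward; pixel columns grow to the right and rows downward; lengths in m; the calibration is good to about 2 mm. A picture is of the moment at which its call begins. There is no depth.
- arm.sign_off(): hands the job in; it is judged then, once.
Trained networks look in a picture, given as the dict that the camera call returned (one of the last four; its "shot" number tells which), for a name from the list of things; names that differ only in an ending like _2 or _b are one class to them, and where a whole thing is asked for, a point or a joint stands for the part that bears it (a point fixed in the world has none). Each returns a list of dicts, best first, with "conf" (0 to 1); they miss things now and then, are a little off and sometimes report something else, mostly with a low value. They report only what shows in the picture. A call takes as long as a camera call. They do not tell look-alikes from the thing itself.
- arm.look_for(label, picture): "centre" ([column, row] as shares, 0 to 1, of the picture: columns of its width, rows of its height, amid what is visible of it).
- arm.trace(label, picture): "region" (480x640 bool, what is visible of it) and "centre" ([column, row] as shares, 0 to 1, of the picture: columns of its width, rows of its height, amid what is visible of it).
- arm.place_of(label, picture): "centre" ([column, row] as shares, 0 to 1, of the picture: columns of its width, rows of its height: a listed point, or the origin of a listed thing).
The state is a dict: "clock": time; "joints": joint angles; "dq": joint speeds; "joint_efforts": joint torques, N m; "position": TCP position; "ee_rot": TCP orientation; "force": force on the tool from outside, world axes, zero at the start; "ft_torque": the same for the moment, N m; "width": opening from 0.0 (shut) to 1.0 (fully open); "gripper_force": force on a finger pad.
Only numpy, scipy, OpenCV 4.12 (cv2) and the standard library are available. Lean on these libraries where they do the work, as an engineer would, in place of code of your own. Each camera call takes 0.05 s, during which the arm holds its last target. There are 200 camera calls.

TASK

Clamp the finned heatsink that lies to the left of the small bench screw press onto the drive on its tray so that its adhesive film can bond: set it flat in the locating frame over the drive while the tray is pulled out, and push the tray in under the screw until it is hard against its stop. Then crank the screw down, clockwise seen from above, until the sprung brass tab snaps half-way out of the side of the press head, which shows that the set force is reached, and leave it clamped like that. Stop turning there: little more than a quarter of a turn further over-clamps the drive and the tab jumps out all the way. Do not knock the other things about.

Things in the scene. Friction and masses are not known exactly. Their poses are not given: they have to be found in the camera images.
- heatsink: loose bare-aluminium heatsink left of the press (not the one far back on the right), 40 (x) x 45 (y) x 24 (z) mm, 0.12 kg; origin under its centre, z up. Nine thin upright fins run along its x on a 5 mm base. Same when turned half round. Grasp it across the 40 (on the fin ends) or the 45 mm, fingertips at least 10 mm above its underside, to stay clear of the locating frame
- press: fixed grey screw press, a cast C-frame on a base 124 x 325 mm. Origin on the table right under the screw; z up. Column at its -y end (y -118 to -66 mm); the over-arm reaches from it to y = +34 mm, at heights 129 to 169 mm. Base and rails run to y = +205 mm. The tab comes out towards -x, the side facing the robot
- nest (a point): centre of the drive's upper face, the floor of the locating frame on the tray, height 30.5 mm; axes as the press's. The dark frame (88 x 66 mm) stands 8 mm above the drive; its opening is 43.5 mm along x, 48.5 mm along y, with 3 mm chamfers. A seated heatsink has its origin here, its x along this x either way round, its top at height 54.5 mm
- tray (a joint): position of the tray in m along the press's -y: 0 pulled fully out (nest 150 mm from the screw's axis, on the +y side), 0.150 home at a rigid stop, the nest under the screw. Sliding friction about 2.5 N. Starts 0 to 25 mm in
- tray_post (a point): middle of the head of the upright steel post that moves the tray, 115 mm from the nest along the press's +y, height 54.5 mm. The head is 20 mm thick, from 5 mm below to 9 mm above this point; the neck below it is 14 mm thick; the tray's top is at height 23.5 mm. Push it towards the screw with shut fingers, or pinch it
- press_axis (a point): fixed point on the screw's upright axis, height 200 mm; axes as the press's
- crank (a joint): angle of the crank in rad, growing clockwise seen from above: at 0 its arm points along the press's -y (to the column), at pi/2 along -x, at pi along +y. The screw goes down 8 mm a turn, taking head and crank with it, and stays where it is left. Starts between -1.3 and 1.3
- knob_mid (a point): on the axis of the black upright crank knob, 24 mm above its foot, 14 mm below its top. Knob 19 to 21 mm thick, 50 mm from the screw's axis, turning freely on its pin: pinch it from above and lead it round without turning the gripper. Height 224 mm at crank 0, less 1.27 mm per rad of crank. Needs about 2 N to turn free, 3 to 4 N clamping
- pad: steel pressure pad 34 x 38 x 6 mm under the press head, origin at the centre of its lower face, z up. Height 63.5 mm at crank 0, less 8 mm a turn, until it meets the work (9 mm lower with a heatsink seated). From there its spring gives: 10 N at first contact, 5 N more per mm
- tab (a joint): how far the brass tab (24 mm wide) stands out of the press head, in m: 0 flush, 0.012 half out (set force), 0.024 fully out (over-clamped). It snaps. The set force was left anywhere from 22 to 53 N (2.5 to 8.5 mm of spring travel), so only the tab shows it. It goes fully out 2.4 mm (0.3 turn, 1.9 rad) after it came half out
- tab_tip (a point): centre of the tab's outer end face (24 x 5 mm); flush it is 28 mm from the screw's axis towards the press's -x, at height 97 mm at crank 0; moves out with the tab and down with the head
- syringe: bystander: small plastic paste syringe lying down, 22 x 101 x 16 mm, origin under its middle
- tape: bystander: small roll of dark tape, 55 x 53 x 19 mm, origin under its middle
- adapter: bystander: black power adapter block, 44 x 75 x 30 mm, origin under its middle
- brush: bystander: flat paint brush with a blue handle lying down, 35 x 171 x 18 mm, origin under its middle
Mind the look-alikes: they are no part of the job. Leave any purple look-alike of the heatsink alone.

How it is judged:
By the outcome, as a careful person would: the job done as asked, in the order asked, and still so for the second after the job is handed in, with the robot touching nothing.
It also fails if it takes over 72 s, if anything falls off the work surface, if the arm or the gripper's body presses on something with over 40 N, if the wrist force passes 120 N, or if a joint passes its speed limit or range.

## Working session

There is one attempt and no reset: what is moved stays moved. The work goes in short steps, Python scripts to look and compute and a tool call to move; the robot and the scene stay as the last step left them, time stands still between calls to the robot, and variables do not carry over. Pictures are saved under pics/ and viewed, at most 10 in all, crops included, and the job is handed in when it is done.

Besides the shell and the picture viewer there is one more tool, called after "Request:" as name(argument=value, ...) on one line, values as JSON. carry_out: Moves the arm, as the interface text tells. Its arguments: {"type":"object","properties":{"claw":{"type":"array","items":{"type":"number"}},"delta_pos":{"type":"array","items":{"type":"array","items":{"type":"number"}}},"angular":{"type":"array","items":{"type":"array","items":{"type":"number"}}},"force":{"type":"number"}},"required":["claw","delta_pos","angular"]}

```bash
mkdir -p pics; cat > h.py <<'E'
import numpy as np,cv2
from scipy.spatial.transform import Rotation as R
from cell import arm
def save(p,n,crop=None,s=1):
    f=p["frame"]
    if crop: f=f[crop[1]:crop[3],crop[0]:crop[2]]
    f=cv2.resize(f,None,fx=s,fy=s,interpolation=cv2.INTER_CUBIC)
    cv2.imwrite("pics/"+n+".png",cv2.cvtColor(f,cv2.COLOR_RGB2BGR))
def ray(p,c):
    uv=np.array(c)*[640,480]
    n=cv2.undistortPoints(uv.reshape(1,1,2).astype(float),p["mtx"],np.array(p["dist"],float))[0,0]
    d=p["T"][:3,:3]@np.array([n[0],n[1],1]);return p["T"][:3,3],d/np.linalg.norm(d)
def atz(p,c,z):
    o,d=ray(p,c);return o+d*(z-o[2])/d[2]
def tri(obs):
    A=0;b=0
    for p,c in obs:
        o,d=ray(p,c);M=np.eye(3)-np.outer(d,d);A=A+M;b=b+M@o
    return np.linalg.solve(A,b)
def proj(p,X):
    T=np.linalg.inv(p["T"]);r=cv2.Rodrigues(T[:3,:3])[0]
    return cv2.projectPoints(np.array(X,float).reshape(-1,1,3),r,T[:3,3],p["mtx"],np.array(p["dist"],float))[0][:,0]
def st():
    s=arm.observe();print({k:np.round(s[k],4).tolist() for k in("clock","joints","position","ee_rot","force","width","gripper_force")});return s
E
python3 - <<'E'
from h import *
st()
P={n:arm.get_image(n) for n in("scene","side","wrist")}
f=np.hstack([cv2.resize(P[n]["frame"],(400,300)) for n in("side","wrist")])
full=np.vstack([f]);cv2.imwrite("pics/b.png",full[:,:,::-1]);save(P["scene"],"a",None,1.25)
for n in P:
    print(n,P[n]["T"][:3,3].round(3))
    for l in("heatsink","press","nest","tray_post","press_axis","knob_mid","pad","tab_tip","syringe","tape","adapter","brush"):
        print(l,[(round(d["conf"],2),(np.array(d["centre"])*[640,480]).round().tolist()) for d in arm.place_of(l,P[n])[:3]])
E
```

```text
{'clock': 0.0, 'joints': [-1.3246, 0.4352, 0.025, 1.5741, -0.0116, 1.134, -0.0751], 'position': [0.2135, 0.5868, 0.2259], 'ee_rot': [-0.5452, -3.0938, 0.0026], 'force': [0.4286, 0.8622, -0.3218], 'width': 0.9981, 'gripper_force': 0.0}
scene [-0.082 -0.496  0.894]
heatsink [(0.92, [244.0, 260.0]), (0.81, [209.0, 256.0]), (0.28, [295.0, 367.0])]
press [(0.67, [369.0, 324.0]), (0.66, [210.0, 252.0])]
nest [(0.86, [306.0, 292.0]), (0.19, [210.0, 253.0])]
tray_post [(0.85, [260.0, 268.0])]
press_axis [(0.92, [378.0, 253.0])]
knob_mid [(0.77, [401.0, 236.0])]
pad [(0.66, [398.0, 238.0]), (0.43, [374.0, 305.0])]
tab_tip []
syringe [(0.53, [240.0, 220.0])]
tape [(0.7, [353.0, 415.0]), (0.21, [259.0, 269.0])]
adapter [(0.85, [348.0, 228.0]), (0.21, [368.0, 324.0])]
brush [(0.64, [294.0, 367.0])]
side [ 0.522 -0.99   1.112]
heatsink [(0.76, [281.0, 204.0]), (0.56, [289.0, 228.0])]
press [(0.72, [310.0, 329.0])]
nest [(0.89, [291.0, 272.0])]
tray_post [(0.73, [279.0, 236.0]), (0.19, [325.0, 195.0])]
press_axis [(0.57, [276.0, 204.0]), (0.55, [307.0, 266.0]), (0.42, [324.0, 196.0])]
knob_mid [(0.74, [329.0, 262.0]), (0.68, [307.0, 330.0])]
pad [(0.41, [309.0, 311.0])]
tab_tip []
syringe [(0.57, [227.0, 317.0]), (0.54, [386.0, 254.0]), (0.48, [324.0, 197.0])]
tape [(0.59, [223.0, 369.0])]
adapter [(0.97, [390.0, 253.0])]
brush [(0.84, [230.0, 316.0])]
wrist [0.15  0.61  0.384]
heatsink []
press []
nest []
tray_post []
press_axis []
knob_mid []
pad []
tab_tip []
syringe []
tape []
adapter []
brush []
```

View pics/a.png

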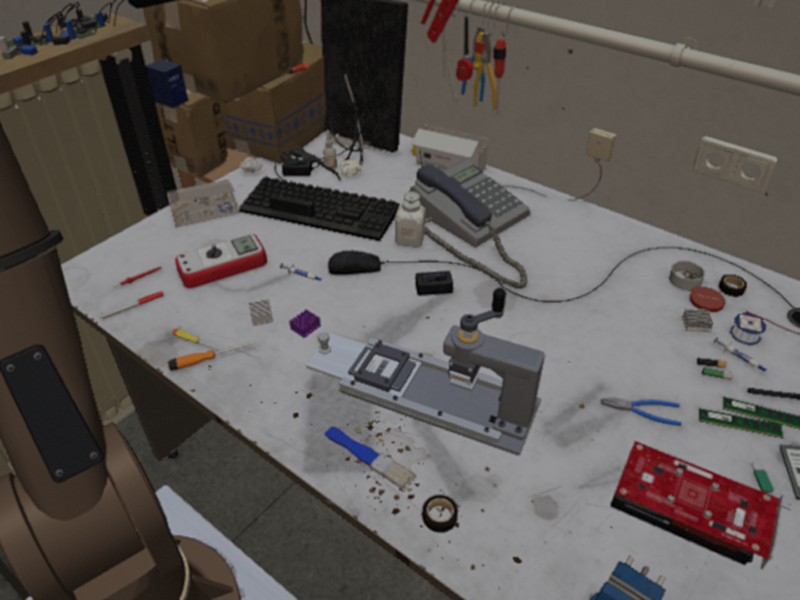

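View pics/b.png

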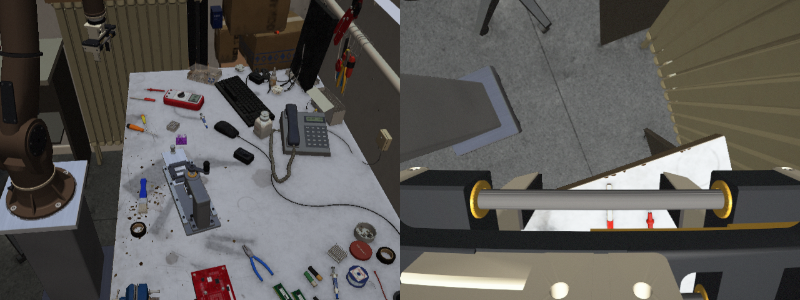

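Scene picture candidates: purple block at (244,258), a look-alike; bare aluminium at (209,250), left of the press; another aluminium one far back right at (558,256), excluded. I choose (209,250). The tray is nearly fully out, and the crank points away at about (399,240).

```bash
python3 - <<'E'
from h import *
S=arm.get_image("scene");D=arm.get_image("side")
def best(l,p,near):
    c=[np.array(d["centre"]) for d in arm.place_of(l,p)]
    c=[x for x in c if np.linalg.norm(x*[640,480]-near)<14]
    return c[0] if c else None
for l,a,b,z in(("heatsink",(209,253),(278,203),0),("nest",(306,292),(291,272),.0305),("tray_post",(260,270),(279,236),.0545),("press_axis",(378,253),(307,266),.2),("knob_mid",(400,237),(329,262),.224)):
    ca,cb=best(l,S,a),best(l,D,b)
    print(l,*[atz(p,c,z).round(4) if c is not None else None for p,c in((S,ca),(D,cb))],tri([(S,ca),(D,cb)]).round(4) if ca is not None and cb is not None else '')
for l in("heatsink",):
  for p,n in((S,(209,250)),(D,(278,203))):
    for d in arm.trace(l,p):
        m=d["region"];c=np.array(d["centre"])*[640,480]
        if np.linalg.norm(c-n)<12:
            cn=cv2.findContours(m.astype(np.uint8),0,1)[0];cn=max(cn,key=len)[:,0]
            print(c,m.sum(),cv2.minAreaRect(np.array([atz(p,q/[640,480],.014)[:2]*1000 for q in cn],np.float32)))
save(S,"c",(170,190,430,385),3)
E
```

```text
heatsink [ 0.5042  0.315  -0.    ] None 
nest [0.5227 0.0314 0.0305] [0.5293 0.0372 0.0305] [0.5283 0.0374 0.026 ]
tray_post [0.4993 0.1384 0.0545] [0.4976 0.1401 0.0545] [0.4976 0.1367 0.0573]
press_axis [ 0.567  -0.1154  0.2   ] [ 0.5652 -0.1201  0.2   ] [ 0.5659 -0.1169  0.1992]
knob_mid [ 0.6048 -0.1411  0.224 ] [ 0.6083 -0.1212  0.224 ] [ 0.6048 -0.1376  0.231 ]
[208.512 251.712] 257 ((504.3470458984375, 320.0922546386719), (65.37178039550781, 36.77029800415039), 53.96003723144531)
[277.632 201.312] 284 ((505.1203308105469, 321.7328186035156), (66.2140884399414, 55.1964111328125), 53.55046081542969)
```

View pics/c.png

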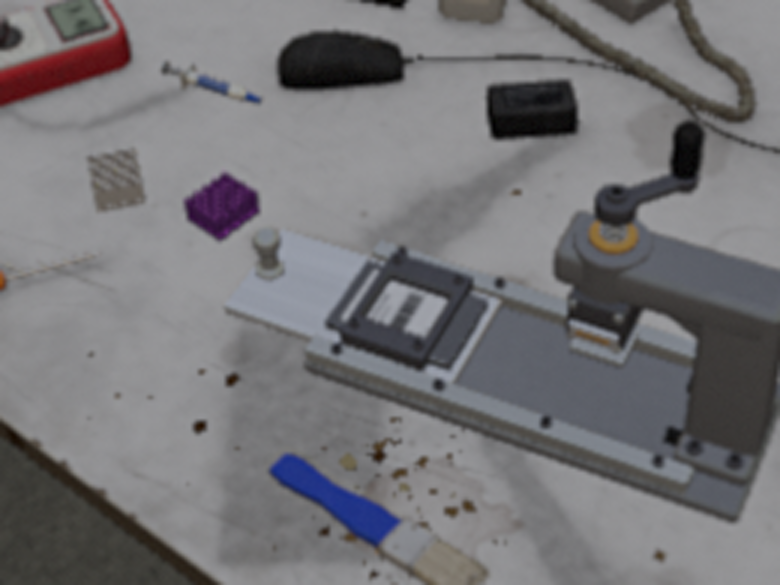

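```bash
cat >> h.py <<'E'
def plan(pos,toolx=None):
    """tool-frame shift (cm) to world pos, and turn (rad) so the tool points down with tool x along the horizontal world vector toolx"""
    s=arm.observe();Rt=R.from_rotvec(s["ee_rot"]);d=np.array(pos)-s["position"]
    print("shift cm",(Rt.inv().apply(d)*100).round(2),"len",round(np.linalg.norm(d)*100,1))
    if toolx is not None:
        x=np.array([*toolx[:2],0.]);x/=np.linalg.norm(x);z=np.array([0,0,-1.]);y=np.cross(z,x)
        Rd=R.from_matrix(np.c_[x,y,z]);print("turn",(Rt.inv()*Rd).as_rotvec().round(3),"shift after turn",(Rd.inv().apply(d)*100).round(2))
E
python3 - <<'E'
from h import *
s=arm.observe();print(R.from_rotvec(s["ee_rot"]).as_matrix().round(3))
plan((.46,.318,.226))
E
```

```text
[[-0.94   0.342  0.   ]
 [ 0.342  0.94   0.   ]
 [-0.     0.    -1.   ]]
shift cm [-32.36 -16.89   0.08] len 36.5
```

```bash
python3 - <<'E'
from h import *
W=arm.get_image("wrist");g=atz(W,(.5,.45),.01);print(W["T"][:3,:3].round(2),g)
t=np.array([.504,.319])-(g[:2]-arm.observe()["position"][:2]);print(t);plan((*t,.226))
E
```

```text
[[ 0.34  0.91  0.23]
 [ 0.94 -0.33 -0.09]
 [-0.    0.25 -0.97]] [0.20982367 0.58699209 0.01      ]
[0.50777734 0.31940388]
shift cm [-36.81 -15.13   0.07] len 39.8
```

Request:
carry_out(claw=[9,9,9,9,9,9,9,9,9,9,9,9], delta_pos=[[-3.68,-1.51,0],[-3.68,-1.51,0],[-3.68,-1.51,0],[-3.68,-1.51,0],[-3.68,-1.51,0],[-3.68,-1.51,0],[-3.68,-1.51,0],[-3.68,-1.51,0],[-3.68,-1.51,0],[-3.68,-1.51,0],[0,0,0],[0,0,0]], angular=[[0,0,0],[0,0,0],[0,0,0],[0,0,0],[0,0,0],[0,0,0],[0,0,0],[0,0,0],[0,0,0],[0,0,0],[0,0,0],[0,0,0]])

```text
clock: 3.9
position: [0.5085, 0.3187, 0.2267]
ee_rot: [0.549, 3.093, -0.0]
force: [-0.3, 0.9, 0.2]
width: 0.979
gripper_force: 0.0
```

```bash
python3 - <<'E'
from h import *
st()
W=arm.get_image("wrist")
for l in("heatsink","tray_post","nest"):
    for d in arm.place_of(l,W): print(l,round(d["conf"],2),(np.array(d["centre"])*[640,480]).round(1),atz(W,d["centre"],{"heatsink":0,"tray_post":.0545,"nest":.0305}[l]).round(4))
for d in arm.trace("heatsink",W):
    cn=max(cv2.findContours(d["region"].astype(np.uint8),0,1)[0],key=len)[:,0]
    print(round(d["conf"],2),cn.mean(0),cv2.minAreaRect(np.array([atz(W,q/[640,480],.02)[:2]*1000 for q in cn],np.float32)))
save(W,"d")
E
```

```text
{'clock': 3.9, 'joints': [-0.7478, 0.3932, 0.1386, 1.6445, -0.0591, 1.108, 0.6261], 'position': [0.5085, 0.3187, 0.2267], 'ee_rot': [0.5492, 3.0932, -0.0001], 'force': [-0.3019, 0.8975, 0.2466], 'width': 0.9791, 'gripper_force': 0.0}
heatsink 0.96 [257.6 263.7] [0.5338 0.2304 0.    ]
heatsink 0.69 [322.4 212.6] [0.5036 0.3216 0.    ]
tray_post 0.78 [155.7 277.8] [0.4993 0.142  0.0545]
0.68 [258.32394366 267.48591549] ((533.82373046875, 234.64617919921875), (43.89491271972656, 49.27851486206055), 87.48636627197266)
0.58 [323.18867925 215.08805031] ((503.2110900878906, 323.2168884277344), (45.60381317138672, 41.966644287109375), 55.29842758178711)
```

View pics/d.png

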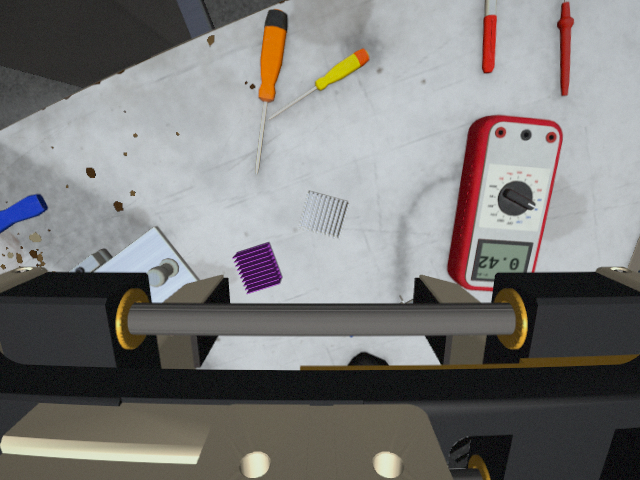

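```bash
python3 - <<'E'
from h import *
W=arm.get_image("wrist")
c=np.array([.5035,.322]);n=480;g=np.linspace(-.045,.045,n)
X,Y=np.meshgrid(c[0]+g,c[1]-g);pt=proj(W,np.c_[X.ravel(),Y.ravel(),np.full(n*n,.024)]).astype(np.float32).reshape(n,n,2)
im=cv2.remap(W["frame"],pt[...,0],pt[...,1],cv2.INTER_CUBIC);cv2.imwrite("pics/e.png",im[:,:,::-1])
gr=cv2.GaussianBlur(cv2.cvtColor(im,cv2.COLOR_RGB2GRAY).astype(float),(0,0),4)
p=gr[130:350,130:350]
best=[]
for a in np.arange(120,172,1.):
    M=cv2.getRotationMatrix2D((240,240),-a,1);r=cv2.warpAffine(gr,M,(n,n))[160:320,160:320];best.append((r.mean(1).var(),a))
print(sorted(best)[-5:])
E
```

```text
[(np.float64(152.00615964477709), np.float64(147.0)), (np.float64(161.88898836306845), np.float64(143.0)), (np.float64(166.71140443993386), np.float64(146.0)), (np.float64(172.2540354430892), np.float64(144.0)), (np.float64(173.95982886147), np.float64(145.0))]
```

View pics/e.png

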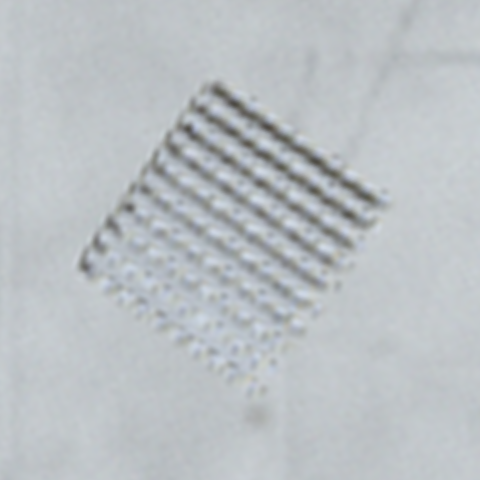

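The rectified crop confirms a bare-aluminium, nine-fin block with fins along 145°. Its corners are (213,85), (385,205), (258,395), (82,268), so the top is 39 × 43 mm and centred at about (0.503, 0.322).

```bash
python3 - <<'E'
from h import *
a=np.radians(145);plan((.503,.322,.0115),(np.cos(a),np.sin(a)))
E
```

```text
shift cm [ 0.41 -0.03 21.53] len 21.5
turn [ 0.    -0.     0.264] shift after turn [ 0.4  -0.13 21.53]
```

Request:
carry_out(claw=[8.5,8.5,8.5,8.5,8.5,8.5,8.5,8.5,8.5,8.5,8.5,8.5], delta_pos=[[0,0,0],[0,0,0],[0.4,-0.13,3],[0,0,3.5],[0,0,3.5],[0,0,3.5],[0,0,3],[0,0,2],[0,0,1.5],[0,0,1.0],[0,0,0],[0,0,0]], angular=[[0,0,0.132],[0,0,0.132],[0,0,0],[0,0,0],[0,0,0],[0,0,0],[0,0,0],[0,0,0],[0,0,0],[0,0,0],[0,0,0],[0,0,0]])

```text
clock: 5.4
position: [0.5042, 0.3213, 0.0174]
ee_rot: [0.947, 2.995, 0.001]
force: [0.7, -1.1, 0.8]
width: 0.925
gripper_force: 0.0
```

```bash
python3 - <<'E'
from h import *
a=np.radians(145);plan((.503,.322,.0115),(np.cos(a),np.sin(a)))
E
```

```text
shift cm [ 0.14 -0.01  0.59] len 0.6
turn [ 0.001  0.    -0.002] shift after turn [ 0.14 -0.01  0.59]
```

Request:
carry_out(claw=[8.5,8.5,4,4,4,4,4,4,4,4,4,4], delta_pos=[[0.14,0,0.6],[0,0,0],[0,0,0],[0,0,0],[0,0,0],[0,0,0],[0,0,0],[0,0,0],[0,0,0],[0,0,0],[0,0,0],[0,0,0]], angular=[[0,0,0],[0,0,0],[0,0,0],[0,0,0],[0,0,0],[0,0,0],[0,0,0],[0,0,0],[0,0,0],[0,0,0],[0,0,0],[0,0,0]], force=20)

```text
clock: 6.6
position: [0.5028, 0.3218, 0.0108]
ee_rot: [0.948, 2.995, 0.0]
force: [-0.6, 0.3, 0.4]
width: 0.487
gripper_force: 20.0
```

```bash
python3 - <<'E'
from h import *
s=st();print(s["width"]*91.8)
E
```

```text
{'clock': 6.6, 'joints': [-0.7564, 0.6421, 0.1412, 1.8527, -0.1386, 0.656, 0.425], 'position': [0.5028, 0.3218, 0.0108], 'ee_rot': [0.9477, 2.9951, 0.0003], 'force': [-0.6017, 0.2827, 0.3952], 'width': 0.4868, 'gripper_force': 20.0001}
44.687466782440204
```

```bash
python3 - <<'E'
from h import *
a=np.radians(195);plan((.545,.04,.20),(np.cos(a),np.sin(a)))
E
```

```text
shift cm [-19.67 -20.62 -18.93] len 34.2
turn [ 0.     0.    -0.875] shift after turn [  3.21 -28.31 -18.92]
```

Request:
carry_out(claw=[4,4,4,4,4,4,4,4,4,4,4,4,4,4,4,4,4,4], delta_pos=[[0,0,-1],[0,0,-2],[0,0,-2.7],[0,0,-2.7],[0,0,-2.7],[0,0,-2.7],[0,0,-2.7],[0,0,-2.4],[0,0,0],[0.4,-3.5,0],[0.4,-3.5,0],[0.4,-3.5,0],[0.4,-3.5,0],[0.4,-3.5,0],[0.4,-3.6,0],[0.4,-3.6,0],[0.4,-3.6,0],[0,0,0]], angular=[[0,0,0],[0,0,0],[0,0,-0.125],[0,0,-0.125],[0,0,-0.125],[0,0,-0.125],[0,0,-0.125],[0,0,-0.125],[0,0,-0.125],[0,0,0],[0,0,0],[0,0,0],[0,0,0],[0,0,0],[0,0,0],[0,0,0],[0,0,0],[0,0,0]])

```text
clock: 8.4
position: [0.5453, 0.0333, 0.2003]
ee_rot: [0.398, -3.116, 0.005]
force: [-0.4, -0.1, -0.1]
width: 0.485
gripper_force: 20.0
```

```bash
python3 - <<'E'
from h import *
s=st()
W=arm.get_image("wrist")
Z={"heatsink":.19,"tray_post":.0545,"nest":.0305,"press_axis":.2,"knob_mid":.224}
for l in Z:
    for d in arm.place_of(l,W): print(l,round(d["conf"],2),(np.array(d["centre"])*[640,480]).round(1),atz(W,d["centre"],Z[l]).round(4))
save(W,"f")
E
```

```text
{'clock': 8.4, 'joints': [-0.1906, 0.3316, 0.0387, 1.804, -0.011, 1.0064, 1.6766], 'position': [0.5453, 0.0333, 0.2003], 'ee_rot': [0.3978, -3.1162, 0.0051], 'force': [-0.4337, -0.0514, -0.0916], 'width': 0.4855, 'gripper_force': 19.9992}
heatsink 0.92 [318.1 291.8] [0.5467 0.0323 0.19  ]
heatsink 0.62 [500.9 258.5] [0.5058 0.1183 0.19  ]
heatsink 0.56 [274.4  31.6] [ 0.4332 -0.0169  0.19  ]
tray_post 0.6 [454.2 214.6] [0.499  0.1431 0.0545]
nest 0.97 [324.8 209.2] [0.527  0.0317 0.0305]
```

View pics/f.png

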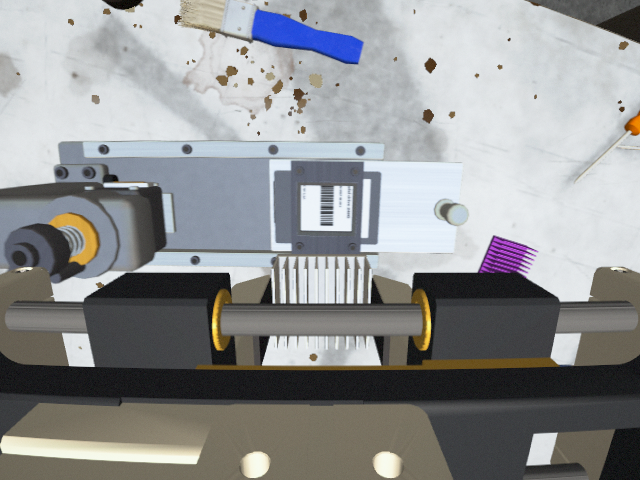

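The wrist view shows the nest at (327,208), the post at (454,213), the crank knob at about (35,250) and the held heatsink with its front edge at (273–372,257). The tray is nearly fully out.

```bash
python3 - <<'E'
from h import *
W=arm.get_image("wrist")
c=np.array([.527,.0317]);n=480;g=np.linspace(-.055,.055,n);t=np.radians(14.5)
U,V=np.meshgrid(g,-g)
X=c[0]+U*np.cos(t)-V*np.sin(t);Y=c[1]+U*np.sin(t)+V*np.cos(t)
pt=proj(W,np.c_[X.ravel(),Y.ravel(),np.full(n*n,.0385)]).astype(np.float32).reshape(n,n,2)
im=cv2.remap(W["frame"],pt[...,0],pt[...,1],cv2.INTER_CUBIC)
cr=cv2.resize(W["frame"][240:300,260:390],None,fx=2.4,fy=2.4,interpolation=cv2.INTER_CUBIC);cr=cv2.copyMakeBorder(cr,0,n-cr.shape[0],0,0,0)
cv2.imwrite("pics/g.png",np.hstack([im,cr])[:,:,::-1])
# predicted heatsink front top edge corners if centred on the TCP
s=arm.observe();Rt=R.from_rotvec(s["ee_rot"])
for q in((.02,.0225,-.0130),(.02,-.0225,-.0130)): print("pred",proj(W,s["position"]+Rt.apply(q)))
pts=[(104,149),(187,149),(273,149),(361,150)]
w=np.array([atz(W,np.array(q)/[640,480],.022)[:2] for q in pts]);d=w[-1]-w[0];print("rail angle",np.degrees(np.arctan2(d[1],d[0])),np.linalg.norm(np.diff(w,axis=0),axis=1))
E
```

```text
pred [[371.50766118 266.9376251 ]]
pred [[268.84997403 266.9206396 ]]
rail angle 104.43345596864715 [0.08129507 0.08148568 0.08243781]
```

View pics/g.png

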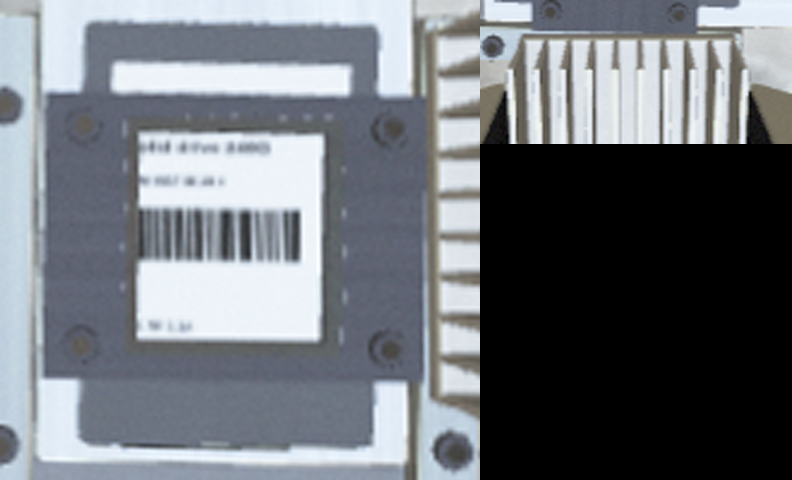

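```bash
python3 - <<'E'
from h import *
a=np.radians(194.4);plan((.5247,.0317,.058),(np.cos(a),np.sin(a)))
E
```

```text
shift cm [ 2.2  -0.41 14.18] len 14.4
turn [0.    0.    0.013] shift after turn [ 2.2  -0.43 14.18]
```

Request:
carry_out(claw=[4,4,4,4,4,4,4,4,4], delta_pos=[[1.1,-0.22,2],[1.1,-0.21,2.6],[0,0,2.6],[0,0,2.6],[0,0,2.3],[0,0,1.3],[0,0,0.8],[0,0,0],[0,0,0]], angular=[[0,0,0.013],[0,0,0],[0,0,0],[0,0,0],[0,0,0],[0,0,0],[0,0,0],[0,0,0],[0,0,0]])

```text
clock: 9.65
position: [0.5255, 0.0306, 0.0584]
ee_rot: [-0.391, 3.116, 0.0]
force: [0.1, -0.2, -1.2]
width: 0.488
gripper_force: 20.0
```

```bash
python3 - <<'E'
from h import *
st();a=np.radians(194.4);plan((.5247,.0317,.0415),(np.cos(a),np.sin(a)))
E
```

```text
{'clock': 9.65, 'joints': [-0.1767, 0.4841, 0.0229, 1.9944, -0.0174, 0.6623, 1.6774], 'position': [0.5255, 0.0306, 0.0584], 'ee_rot': [-0.3906, 3.1163, 0.0001], 'force': [0.0665, -0.238, -1.2124], 'width': 0.488, 'gripper_force': 19.9998}
shift cm [0.05 0.13 1.69] len 1.7
turn [-0.     0.001 -0.002] shift after turn [0.05 0.13 1.69]
```

Request:
carry_out(claw=[4,4,4,4,4,4,4], delta_pos=[[0.05,0.12,0],[0,0,0.5],[0,0,0.4],[0,0,0.3],[0,0,0.3],[0,0,0.2],[0,0,0]], angular=[[0,0,0],[0,0,0],[0,0,0],[0,0,0],[0,0,0],[0,0,0],[0,0,0]])

```text
clock: 10.35
position: [0.524, 0.0314, 0.041]
ee_rot: [0.39, -3.117, -0.0]
force: [-2.1, -0.1, 6.3]
width: 0.485
gripper_force: 20.0
```

```bash
python3 - <<'E'
from h import *
st()
E
```

```text
{'clock': 10.35, 'joints': [-0.1773, 0.5104, 0.0212, 2.0085, -0.0179, 0.623, 1.6756], 'position': [0.524, 0.0314, 0.041], 'ee_rot': [0.3902, -3.1171, -0.0001], 'force': [-2.1282, -0.0938, 6.2957], 'width': 0.4848, 'gripper_force': 20.0008}
```

Request:
carry_out(claw=[6.5,6.5,6.5,6.5,6.5,6.5,6.5,6.5,6.5], delta_pos=[[0,0,0],[0,0,0],[0,0,0],[0,0,-1],[0,0,-2.5],[-1,0,-3.5],[-1,0,-3.5],[0,0,-3.5],[0,0,0]], angular=[[0,0,0],[0,0,0],[0,0,0],[0,0,0],[0,0,0],[0,0,0],[0,0,0],[0,0,0],[0,0,0]])

```text
clock: 11.25
position: [0.5465, 0.0367, 0.1861]
ee_rot: [-0.389, 3.109, 0.001]
force: [0.1, -0.1, 0.7]
width: 0.709
gripper_force: 0.0
```

```bash
python3 - <<'E'
from h import *
st()
W=arm.get_image("wrist")
for l,z in(("heatsink",.0305),("tray_post",.0545),("nest",.0305)):
    for d in arm.place_of(l,W)[:2]: print(l,round(d["conf"],2),(np.array(d["centre"])*[640,480]).round(1),atz(W,d["centre"],z).round(4))
save(W,"i",(200,100,520,300),2.4)
E
```

```text
{'clock': 11.25, 'joints': [-0.1926, 0.3434, 0.0366, 1.8257, -0.0151, 0.9641, 1.6701], 'position': [0.5465, 0.0367, 0.1861], 'ee_rot': [-0.3891, 3.1087, 0.0005], 'force': [0.1294, -0.0703, 0.7105], 'width': 0.7093, 'gripper_force': 0.0}
heatsink 0.95 [503.3 256.5] [0.529  0.2117 0.0305]
heatsink 0.86 [319.8 205.5] [0.5253 0.0301 0.0305]
tray_post 0.91 [457.7 214.4] [0.5001 0.1445 0.0545]
nest 0.47 [457.3 215.6] [0.5029 0.1548 0.0305]
```

View pics/i.png

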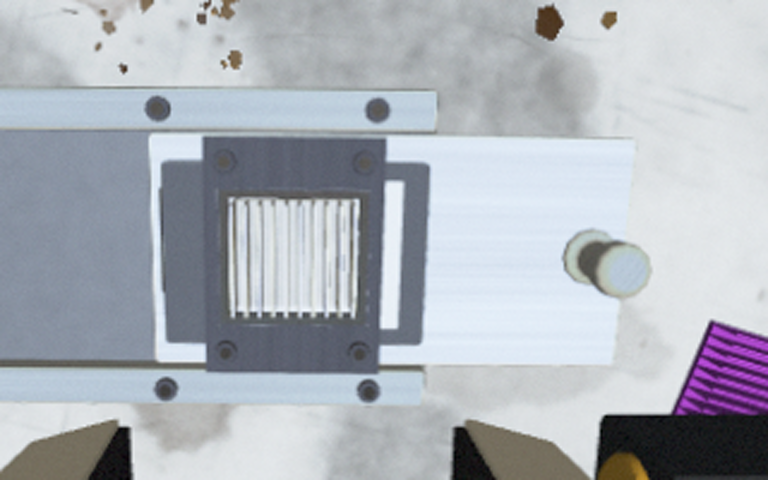

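The heatsink sits square in the frame opening at about (295,258) in the crop, with its fins along the press x. The post head is at (620,268). Next: turn the tool 90°, shut the fingers and go behind the post.

```bash
python3 - <<'E'
from h import *
a=np.radians(104.4);plan((.4905,.1706,.042),(np.cos(a),np.sin(a)))
E
```

```text
shift cm [ 1.72 14.31 13.81] len 20.0
turn [-1.000e-03 -1.000e-03  1.569e+00] shift after turn [14.32 -1.71 13.8 ]
```

Request:
carry_out(claw=[0,0,0,0,0,0,0,0,0,0,0,0,0,0,0,0,0], delta_pos=[[0.43,3.58,0],[0.43,3.58,0],[0.43,3.58,0],[0.43,3.57,0],[0,0,0.6],[0,0,0.6],[0,0,0.6],[0,0,0.6],[0,0,0.6],[0,0,0.6],[0,0,0.6],[0,0,0.6],[0,0,0.6],[0,0,0.6],[0,0,0.6],[0,0,0.6],[0,0,0]], angular=[[0,0,0],[0,0,0],[0,0,0],[0,0,0],[0,0,0.131],[0,0,0.131],[0,0,0.131],[0,0,0.131],[0,0,0.131],[0,0,0.131],[0,0,0.131],[0,0,0.131],[0,0,0.131],[0,0,0.131],[0,0,0.131],[0,0,0.128],[0,0,0]])

```text
clock: 13.15
position: [0.4901, 0.1703, 0.107]
ee_rot: [-1.928, -2.479, 0.006]
force: [-0.5, -0.3, -0.2]
width: 0.005
gripper_force: 0.0
```

```bash
python3 - <<'E'
from h import *
st();a=np.radians(104.4);plan((.4905,.1706,.042),(np.cos(a),np.sin(a)))
E
```

```text
{'clock': 13.15, 'joints': [-0.6839, 0.4139, 0.3263, 1.9872, -0.1847, 0.7725, -0.0009], 'position': [0.4901, 0.1703, 0.107], 'ee_rot': [-1.9276, -2.4791, 0.0057], 'force': [-0.4846, -0.252, -0.2456], 'width': 0.0054, 'gripper_force': 0.0}
shift cm [0.03 0.07 6.5 ] len 6.5
turn [-0.004  0.001 -0.002] shift after turn [0.02 0.05 6.5 ]
```

Request:
carry_out(claw=[0,0,0,0,0,0,0,0,0,0,0,0,0,0,0,0,0,0], delta_pos=[[0,0,2],[0,0,2],[0,0,1.5],[0,0,1],[0,0,0],[-0.5,0,0],[-0.5,0,0],[-1,0,0],[-1.3,0,0],[-1.3,0,0],[-1.3,0,0],[-1.3,0,0],[-1.3,0,0],[-1.3,0,0],[-1.3,0,0],[-1.3,0,0],[-1,0,0],[0,0,0]], angular=[[0,0,0],[0,0,0],[0,0,0],[0,0,0],[0,0,0],[0,0,0],[0,0,0],[0,0,0],[0,0,0],[0,0,0],[0,0,0],[0,0,0],[0,0,0],[0,0,0],[0,0,0],[0,0,0],[0,0,0],[0,0,0]])

```text
clock: 14.95
position: [0.5256, 0.0384, 0.0438]
ee_rot: [1.928, 2.478, -0.001]
force: [-0.9, -0.1, -0.9]
width: 0.005
gripper_force: 0.0
```

```bash
python3 - <<'E'
from h import *
st()
W=arm.get_image("wrist")
for l,z in(("heatsink",.0305),("tray_post",.0545),("knob_mid",.224),("press_axis",.2),("nest",.0305)):
    for d in arm.place_of(l,W)[:2]: print(l,round(d["conf"],2),(np.array(d["centre"])*[640,480]).round(1),atz(W,d["centre"],z).round(4))
a=np.radians(104.4);plan((.4905+.249*.1585,.1706-.9686*.1585,.042),(np.cos(a),np.sin(a)))
E
```

```text
{'clock': 14.95, 'joints': [-0.3778, 0.5179, 0.2755, 2.0188, -0.2273, 0.6327, 0.2956], 'position': [0.5256, 0.0384, 0.0438], 'ee_rot': [1.9283, 2.4781, -0.0006], 'force': [-0.8655, -0.1108, -0.8617], 'width': 0.0047, 'gripper_force': 0.0}
tray_post 0.43 [317.7 349.5] [0.5287 0.0157 0.0545]
shift cm [-2.49 -0.13  0.17] len 2.5
turn [ 0. -0.  0.] shift after turn [-2.49 -0.12  0.17]
```

Request:
carry_out(claw=[0,0,0,0,0,0,0], delta_pos=[[-0.4,0,0],[-0.4,0,0],[-0.4,0,0],[-0.4,0,0],[-0.2,0,0],[-0.1,0,0],[0,0,0]], angular=[[0,0,0],[0,0,0],[0,0,0],[0,0,0],[0,0,0],[0,0,0],[0,0,0]])

```text
clock: 15.95
position: [0.5297, 0.0222, 0.0437]
ee_rot: [1.926, 2.481, 0.0]
force: [0.1, 0.8, -0.3]
width: 0.002
gripper_force: 0.4
```

Request:
carry_out(claw=[0,0,0,0,0], delta_pos=[[-0.2,0,0],[-0.2,0,0],[-0.2,0,0],[-0.2,0,0],[0,0,0]], angular=[[0,0,0],[0,0,0],[0,0,0],[0,0,0],[0,0,0]])

```text
clock: 16.45
position: [0.5307, 0.0178, 0.0437]
ee_rot: [-1.921, -2.482, -0.002]
force: [-3.2, 11.1, 2.2]
width: 0.007
gripper_force: 6.0
```

Request:
carry_out(claw=[0,0,0], delta_pos=[[-0.15,0,0],[-0.1,0,0],[0,0,0]], angular=[[0,0,0],[0,0,0],[0,0,0]])

```text
clock: 16.75
position: [0.5308, 0.0176, 0.0436]
ee_rot: [-1.917, -2.482, -0.004]
force: [-4.2, 19.1, 4.9]
width: 0.005
gripper_force: 9.4
```

Request:
carry_out(claw=[0,0,0,0,0,0,2,4,4.5,4.5,4.5,4.5,4.5], delta_pos=[[0.6,0,0],[1,0,0],[1.4,0,0],[0,0,-2],[0,0,-3.5],[0,0,-3.5],[0,0,-3.5],[0,0,-3.5],[0,0,-3.5],[0,0,-2.5],[-1.5,0,0],[-1.5,0,0],[0,0,0]], angular=[[0,0,0],[0,0,0],[0,0,0],[0,0,0],[0,0,0],[0,0,0],[0,0,0],[0,0,0],[0,0,0],[0,0,0],[0,0,0],[0,0,0],[0,0,0]])

```text
clock: 18.05
position: [0.5322, 0.0107, 0.2639]
ee_rot: [1.929, 2.478, -0.001]
force: [-0.5, -0.8, 0.5]
width: 0.486
gripper_force: 0.0
```

```bash
python3 - <<'E'
from h import *
st()
P={n:arm.get_image(n) for n in("scene","side","wrist")}
Z={"tray_post":.0545,"knob_mid":.2254,"press_axis":.2,"heatsink":.0305}
for l in Z:
    obs=[]
    for n in P:
        for d in arm.place_of(l,P[n])[:3]:
            x=atz(P[n],d["centre"],Z[l])
            print(l,n,round(d["conf"],2),(np.array(d["centre"])*[640,480]).round(1),x.round(4))
save(P["wrist"],"j")
E
```

```text
{'clock': 18.05, 'joints': [-0.4262, 0.2543, 0.3857, 1.7684, -0.1033, 1.1384, 0.2396], 'position': [0.5322, 0.0107, 0.2639], 'ee_rot': [1.929, 2.4783, -0.0006], 'force': [-0.5107, -0.81, 0.5454], 'width': 0.486, 'gripper_force': 0.0}
tray_post scene 0.74 [321.  291.1] [ 0.534  -0.0062  0.0545]
tray_post scene 0.3 [352.8 414.6] [ 0.3391 -0.2291  0.0545]
tray_post side 0.56 [290.9 275.5] [0.5291 0.0025 0.0545]
tray_post side 0.27 [308.5 328.9] [ 0.5586 -0.1571  0.0545]
tray_post wrist 0.63 [316.8 235.8] [ 0.5307 -0.0055  0.0545]
knob_mid scene 0.61 [239.6 218. ] [0.4645 0.1427 0.2254]
knob_mid scene 0.6 [399.4 238.9] [ 0.604  -0.1394  0.2254]
knob_mid side 0.62 [327.9 261.8] [ 0.6034 -0.1274  0.2254]
knob_mid side 0.6 [223.1 369.2] [ 0.4018 -0.3643  0.2254]
press_axis scene 0.72 [378.  255.6] [ 0.5648 -0.1193  0.2   ]
press_axis side 0.81 [305.3 267.5] [ 0.5585 -0.1145  0.2   ]
heatsink scene 0.83 [244.3 260.7] [0.5175 0.2085 0.0305]
heatsink scene 0.65 [371.3 317. ] [ 0.5582 -0.1201  0.0305]
heatsink scene 0.45 [351.4 411.5] [ 0.3546 -0.2159  0.0305]
heatsink side 0.8 [292.1 225. ] [0.5417 0.2036 0.0305]
heatsink side 0.63 [307.7 318.8] [ 0.5598 -0.11    0.0305]
heatsink wrist 0.75 [375.4  21.7] [0.5348 0.2214 0.0305]
```

View pics/j.png

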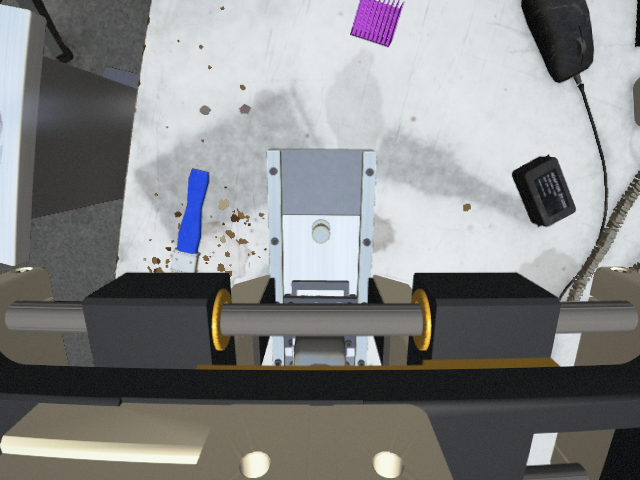

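The wrist view shows the tray home, with the post at (320,231) and the bystanders undisturbed. The crank is hidden behind the gripper, so I'll look from beyond it.

```bash
python3 - <<'E'
from h import *
a=np.radians(104.4);plan((.62,-.193,.30),(np.cos(a),np.sin(a)))
E
```

```text
shift cm [-22.08   3.41  -3.63] len 22.6
turn [-0. -0. -0.] shift after turn [-22.08   3.4   -3.63]
```

Request:
carry_out(claw=[4.5,4.5,4.5,4.5,4.5,4.5,4.5,4.5,4.5], delta_pos=[[0,0,-1.8],[-1,0.5,-1.8],[-3.5,0.5,0],[-3.5,0.5,0],[-3.5,0.5,0],[-3.5,0.5,0],[-3.5,0.5,0],[-3.5,0.4,0],[0,0,0]], angular=[[0,0,0],[0,0,0],[0,0,0],[0,0,0],[0,0,0],[0,0,0],[0,0,0],[0,0,0],[0,0,0]])

```text
clock: 19.7
position: [0.6195, -0.1982, 0.2992]
ee_rot: [1.933, 2.474, -0.005]
force: [0.3, -0.6, 0.5]
width: 0.491
gripper_force: 0.0
```

```bash
python3 - <<'E'
from h import *
st()
P={n:arm.get_image(n) for n in("wrist","scene","side")}
for l,z in(("knob_mid",.2254),("press_axis",.2)):
    ob=[]
    for n in P:
        for d in arm.place_of(l,P[n])[:3]:
            x=atz(P[n],d["centre"],z);print(l,n,round(d["conf"],2),(np.array(d["centre"])*[640,480]).round(1),x.round(4))
            if np.linalg.norm(x[:2]-[.58,-.12])<.06: ob.append((P[n],d["centre"]))
    if len(ob)>1: print("tri",tri(ob).round(4))
for d in arm.trace("knob_mid",P["wrist"])[:3]: print(d["conf"],np.array(d["centre"])*[640,480],atz(P["wrist"],d["centre"],.2254).round(4),d["region"].sum())
a=np.radians(104.4);plan((.603,-.135,.206),(np.cos(a),np.sin(a)))
np.save("w.npy",P["wrist"]["frame"])
E
```

```text
{'clock': 19.7, 'joints': [-0.0746, 0.4511, 0.4686, 1.4223, -0.2012, 1.3158, 0.6487], 'position': [0.6195, -0.1982, 0.2992], 'ee_rot': [1.9329, 2.4744, -0.005], 'force': [0.2729, -0.5656, 0.5023], 'width': 0.4911, 'gripper_force': 0.0}
knob_mid wrist 0.72 [328.2 161.8] [ 0.6078 -0.1367  0.2254]
knob_mid scene 0.67 [398.6 239.4] [ 0.6018 -0.139   0.2254]
knob_mid side 0.43 [328.4 262.4] [ 0.6043 -0.1292  0.2254]
knob_mid side 0.32 [307.  322.9] [ 0.551  -0.2778  0.2254]
tri [ 0.6051 -0.1359  0.2265]
press_axis wrist 0.63 [271.5 108.9] [ 0.561  -0.1113  0.2   ]
press_axis scene 0.85 [373.9 253.1] [ 0.5658 -0.1094  0.2   ]
press_axis side 0.62 [305.7 269.4] [ 0.559  -0.1198  0.2   ]
tri [ 0.5611 -0.1128  0.1995]
0.75 [327.296 161.376] [ 0.6072 -0.1365  0.2254] 776
0.74 [120.128 165.984] [ 0.4741 -0.1717  0.2254] 1263
shift cm [ 5.89 -0.22  9.4 ] len 11.1
turn [ 0.    -0.     0.001] shift after turn [ 5.89 -0.22  9.39]
```

Request:
carry_out(claw=[4.5,4.5,4.5,4.5,4.5,4.5,4.5,4.5], delta_pos=[[2,-0.02,0],[2,-0.02,0],[1.75,0,0],[0,0,2],[0,0,1.5],[0,0,1],[0,0,0],[0,0,0]], angular=[[0,0,0],[0,0,0],[0,0,0],[0,0,0],[0,0,0],[0,0,0],[0,0,0],[0,0,0]])

```text
clock: 21.0
position: [0.6052, -0.1367, 0.2552]
ee_rot: [1.926, 2.482, 0.0]
force: [-0.8, -0.3, 0.9]
width: 0.49
gripper_force: 0.0
```

```bash
python3 - <<'E'
from h import *
st()
a=np.radians(104.4);plan((.6051,-.1359,.209),(np.cos(a),np.sin(a)))
E
```

```text
{'clock': 21.0, 'joints': [-0.1684, 0.422, 0.446, 1.5711, -0.1913, 1.1917, 0.5652], 'position': [0.6052, -0.1367, 0.2552], 'ee_rot': [1.926, 2.4816, 0.0002], 'force': [-0.7543, -0.3062, 0.9332], 'width': 0.4896, 'gripper_force': 0.0}
shift cm [0.08 0.01 4.62] len 4.6
turn [ 0.     0.    -0.001] shift after turn [0.08 0.01 4.62]
```

Request:
carry_out(claw=[4.5,4.5,4.5,4.5,1.5,1.5,1.5,1.5,1.5,1.5], delta_pos=[[0.08,0,2],[0,0,1.6],[0,0,1.0],[0,0,0],[0,0,0],[0,0,0],[0,0,0],[0,0,0],[0,0,0],[0,0,0]], angular=[[0,0,0],[0,0,0],[0,0,0],[0,0,0],[0,0,0],[0,0,0],[0,0,0],[0,0,0],[0,0,0],[0,0,0]], force=15)

```text
clock: 22.0
position: [0.6057, -0.136, 0.2094]
ee_rot: [1.925, 2.481, 0.002]
force: [3.6, 0.6, 4.1]
width: 0.217
gripper_force: 15.0
```

```bash
cat >> h.py <<'E'
def circ(th0,th1,step,axis=(.5615,-.1125),yaw=14.4,lead=0):
    """shifts in tool axes (tool x = press y, tool y = press x) along the knob circle"""
    t=np.arange(th0,th1+1e-9,step);xy=.05*np.c_[-np.sin(t),-np.cos(t)] # press x,y
    d=np.diff(xy,axis=0)*100
    print([[round(a,2),round(b,2),round(.127*step,2)] for b,a in d],"n",len(d),"end",t[-1])
def theta(axis=(.5615,-.1125),yaw=14.4):
    s=arm.observe();d=np.array(s["position"][:2])-axis;y=np.radians(yaw)
    p=np.array([d[0]*np.cos(y)+d[1]*np.sin(y),-d[0]*np.sin(y)+d[1]*np.cos(y)])
    print("theta",np.arctan2(-p[0],-p[1]).round(3),"r",np.linalg.norm(p).round(4),"F",s["force"].round(1),"z",s["position"][2].round(4),"t",s["clock"])
E
python3 - <<'E'
from h import *
st();theta();circ(-.83,-.83+20*.25,.25)
E
```

```text
{'clock': 22.0, 'joints': [-0.1603, 0.4575, 0.4326, 1.6344, -0.2102, 1.0939, 0.5808], 'position': [0.6057, -0.136, 0.2094], 'ee_rot': [1.9247, 2.4807, 0.0017], 'force': [3.6458, 0.6052, 4.1479], 'width': 0.2175, 'gripper_force': 15.0004}
theta -0.832 r 0.0501 F [3.6 0.6 4.1] z 0.2094 t 22.0
[[np.float64(-0.81), np.float64(-0.95), 0.03], [np.float64(-0.55), np.float64(-1.12), 0.03], [np.float64(-0.25), np.float64(-1.22), 0.03], [np.float64(0.06), np.float64(-1.25), 0.03], [np.float64(0.36), np.float64(-1.19), 0.03], [np.float64(0.65), np.float64(-1.07), 0.03], [np.float64(0.89), np.float64(-0.87), 0.03], [np.float64(1.08), np.float64(-0.63), 0.03], [np.float64(1.2), np.float64(-0.34), 0.03], [np.float64(1.25), np.float64(-0.03), 0.03], [np.float64(1.22), np.float64(0.28), 0.03], [np.float64(1.11), np.float64(0.57), 0.03], [np.float64(0.93), np.float64(0.83), 0.03], [np.float64(0.7), np.float64(1.03), 0.03], [np.float64(0.42), np.float64(1.17), 0.03], [np.float64(0.12), np.float64(1.24), 0.03], [np.float64(-0.19), np.float64(1.23), 0.03], [np.float64(-0.49), np.float64(1.15), 0.03], [np.float64(-0.76), np.float64(0.99), 0.03], [np.float64(-0.98), np.float64(0.77), 0.03]] n 20 end 4.17
```

Request:
carry_out(claw=[1.5,1.5,1.5,1.5,1.5,1.5,1.5,1.5], delta_pos=[[-0.81,-0.95,0.03],[-0.55,-1.12,0.03],[-0.25,-1.22,0.03],[0.06,-1.25,0.03],[0.36,-1.19,0.03],[0.65,-1.07,0.03],[0.89,-0.87,0.03],[0,0,0]], angular=[[0,0,0],[0,0,0],[0,0,0],[0,0,0],[0,0,0],[0,0,0],[0,0,0],[0,0,0]])

```text
clock: 22.8
position: [0.5287, -0.1498, 0.2071]
ee_rot: [-1.924, -2.482, -0.003]
force: [1.9, 5.3, 4.5]
width: 0.215
gripper_force: 15.0
```

```bash
python3 - <<'E'
from h import *
st();theta()
S=arm.get_image("scene")
for l in("tab_tip","pad","knob_mid"):
  print(l,[(round(d["conf"],2),(np.array(d["centre"])*[640,480]).round(1).tolist()) for d in arm.place_of(l,S)[:3]])
y=np.radians(14.4);e=np.array([np.cos(y),np.sin(y),0])
for k in(0,.012,.024): print(proj(S,np.array([.5615,-.1125,.0958])-e*(.028+k)))
E
```

```text
{'clock': 22.8, 'joints': [-0.1538, 0.3422, 0.4434, 1.8125, -0.1722, 1.0247, 0.6091], 'position': [0.5287, -0.1498, 0.2071], 'ee_rot': [-1.9239, -2.4821, -0.0034], 'force': [1.8851, 5.272, 4.483], 'width': 0.2149, 'gripper_force': 15.0006}
theta 0.973 r 0.0497 F [1.9 5.3 4.5] z 0.2071 t 22.8
tab_tip [(0.64, [348.2, 232.7])]
pad [(0.47, [371.8, 303.1]), (0.47, [350.3, 413.7])]
knob_mid []
[[366.1185332  302.49246817]]
[[364.00022096 306.69286649]]
[[361.84854821 310.95803997]]
```

```bash
python3 - <<'E'
from h import *
np.set_printoptions(legacy="1.25")
circ(.92,.92+16*.25,.25);circ(4.92,4.92+16*.25,.25)
E
```

```text
[[1.08, -0.63, 0.03], [1.2, -0.34, 0.03], [1.25, -0.03, 0.03], [1.22, 0.28, 0.03], [1.11, 0.57, 0.03], [0.93, 0.83, 0.03], [0.7, 1.03, 0.03], [0.42, 1.17, 0.03], [0.12, 1.24, 0.03], [-0.19, 1.23, 0.03], [-0.49, 1.15, 0.03], [-0.76, 0.99, 0.03], [-0.98, 0.77, 0.03], [-1.14, 0.51, 0.03], [-1.23, 0.21, 0.03], [-1.24, -0.1, 0.03]] n 16 end 4.919999999999998
[[-1.18, -0.41, 0.03], [-1.04, -0.69, 0.03], [-0.84, -0.92, 0.03], [-0.58, -1.1, 0.03], [-0.29, -1.21, 0.03], [0.01, -1.25, 0.03], [0.32, -1.2, 0.03], [0.61, -1.09, 0.03], [0.86, -0.9, 0.03], [1.06, -0.66, 0.03], [1.19, -0.38, 0.03], [1.24, -0.07, 0.03], [1.22, 0.24, 0.03], [1.13, 0.53, 0.03], [0.96, 0.79, 0.03], [0.73, 1.01, 0.03]] n 16 end 8.92
```

Request:
carry_out(claw=[1.5,1.5,1.5,1.5,1.5,1.5,1.5,1.5,1.5,1.5,1.5,1.5,1.5,1.5,1.5,1.5,1.5], delta_pos=[[1.08,-0.63,0.03],[1.2,-0.34,0.03],[1.25,-0.03,0.03],[1.22,0.28,0.03],[1.11,0.57,0.03],[0.93,0.83,0.03],[0.7,1.03,0.03],[0.42,1.17,0.03],[0.12,1.24,0.03],[-0.19,1.23,0.03],[-0.49,1.15,0.03],[-0.76,0.99,0.03],[-0.98,0.77,0.03],[-1.14,0.51,0.03],[-1.23,0.21,0.03],[-1.24,-0.1,0.03],[0,0,0]], angular=[[0,0,0],[0,0,0],[0,0,0],[0,0,0],[0,0,0],[0,0,0],[0,0,0],[0,0,0],[0,0,0],[0,0,0],[0,0,0],[0,0,0],[0,0,0],[0,0,0],[0,0,0],[0,0,0],[0,0,0]])

```text
clock: 24.7
position: [0.6117, -0.1119, 0.2021]
ee_rot: [1.927, 2.479, 0.001]
force: [5.3, -2.3, 3.5]
width: 0.216
gripper_force: 15.0
```

```bash
python3 - <<'E'
from h import *
theta();S=arm.get_image("scene")
for l in("tab_tip","knob_mid","heatsink"):
  print(l,[(round(d["conf"],2),(np.array(d["centre"])*[640,480]).round(1).tolist(),atz(S,d["centre"],.218).round(3)) for d in arm.place_of(l,S)[:3]])
E
```

```text
theta -1.331 r 0.0502 F [ 5.3 -2.3  3.5] z 0.2021 t 24.7
tab_tip []
knob_mid []
heatsink [(0.62, [240.8, 263.3], array([0.379, 0.056, 0.218])), (0.59, [371.5, 316.9], array([ 0.42 , -0.202,  0.218]))]
```

Request:
carry_out(claw=[1.5,1.5,1.5,1.5,1.5,1.5,1.5,1.5,1.5,1.5,1.5,1.5,1.5,1.5,1.5,1.5,1.5,1.5], delta_pos=[[-1.18,-0.41,0.03],[-1.04,-0.69,0.03],[-0.84,-0.92,0.03],[-0.58,-1.1,0.03],[-0.29,-1.21,0.03],[0.01,-1.25,0.03],[0.32,-1.2,0.03],[0.61,-1.09,0.03],[0.86,-0.9,0.03],[1.06,-0.66,0.03],[1.19,-0.38,0.03],[1.24,-0.07,0.03],[1.22,0.24,0.03],[1.13,0.53,0.03],[0.96,0.79,0.03],[0.73,1.01,0.03],[0,0,0],[0,0,0]], angular=[[0,0,0],[0,0,0],[0,0,0],[0,0,0],[0,0,0],[0,0,0],[0,0,0],[0,0,0],[0,0,0],[0,0,0],[0,0,0],[0,0,0],[0,0,0],[0,0,0],[0,0,0],[0,0,0],[0,0,0],[0,0,0]])

```text
clock: 26.7
position: [0.5266, -0.0763, 0.197]
ee_rot: [1.925, 2.481, -0.0]
force: [4.5, -2.1, 2.6]
width: 0.215
gripper_force: 15.0
```

```bash
cat >> h.py <<'E'
def tab(tag,th):
    """rectify the plane just above the tab slot region (vertical press x-z plane seen from scene/side), save raw crops"""
    y=np.radians(14.4);e=np.array([np.cos(y),np.sin(y),0]);c=np.array([.5615,-.1125,.097-.00127*th])
    for n in("scene","side"):
        p=arm.get_image(n);q=proj(p,[c-e*(.028+k) for k in(0,.012,.024)])
        u,v=q[1].round().astype(int);np.save(f"{n}_{tag}.npy",p["frame"])
        print(n,"tab px 0/12/24:",q.round(1).tolist(),"net",[(round(d["conf"],2),(np.array(d["centre"])*[640,480]).round(1).tolist()) for d in arm.place_of("tab_tip",p)[:2]],"trace",[(round(d["conf"],2),(np.array(d["centre"])*[640,480]).round(1).tolist(),int(d["region"].sum())) for d in arm.trace("tab",p)[:2]])
        f=p["frame"][v-16:v+17,u-18:u+19].astype(int);m=(f[...,0]-f[...,2]);m2=(m>40);ys,xs=np.nonzero(m2)
        print("brass px",m2.sum(),"mean",(xs.mean()+u-18,ys.mean()+v-16) if m2.any() else None,"rows",(ys.min()+v-16,ys.max()+v-16) if m2.any() else None)
E
python3 - <<'E'
from h import *
np.set_printoptions(legacy="1.25")
theta();tab("8.9",8.92);circ(8.92,8.92+8*.2,.2);circ(10.52,10.52+8*.2,.2)
E
```

```text
theta 2.625 r 0.0503 F [ 4.5 -2.1  2.6] z 0.197 t 26.7
scene tab px 0/12/24: [[365.9, 305.9], [363.8, 310.1], [361.6, 314.4]] net [] trace []
brass px 11 mean (366.27272727272725, 306.27272727272725) rows (305, 308)
side tab px 0/12/24: [[295.6, 306.8], [290.3, 308.2], [285.0, 309.7]] net [] trace [(0.59, [222.2, 364.1], 420)]
brass px 2 mean (296.0, 306.5) rows (304, 309)
[[0.39, 0.92, 0.03], [0.2, 0.98, 0.03], [0.0, 1.0, 0.03], [-0.19, 0.98, 0.03], [-0.38, 0.92, 0.03], [-0.56, 0.83, 0.03], [-0.71, 0.7, 0.03], [-0.84, 0.54, 0.03]] n 8 end 10.519999999999994
[[-0.93, 0.37, 0.03], [-0.98, 0.17, 0.03], [-1.0, -0.02, 0.03], [-0.97, -0.22, 0.03], [-0.91, -0.41, 0.03], [-0.81, -0.58, 0.03], [-0.68, -0.73, 0.03], [-0.52, -0.85, 0.03]] n 8 end 12.119999999999994
```

Request:
carry_out(claw=[1.5,1.5,1.5,1.5,1.5], delta_pos=[[0.39,0.92,0.03],[0.2,0.98,0.03],[0,1.0,0.03],[-0.19,0.98,0.03],[0,0,0]], angular=[[0,0,0],[0,0,0],[0,0,0],[0,0,0],[0,0,0]])

```text
clock: 27.5
position: [0.5635, -0.0621, 0.1959]
ee_rot: [-1.925, -2.482, 0.0]
force: [2.5, 0.2, 6.5]
width: 0.216
gripper_force: 15.0
```

```bash
python3 - <<'E'
from h import *
theta();tab("9.7",9.72)
E
```

```text
theta -2.85 r 0.0505 F [2.5 0.2 6.5] z 0.1959 t 27.5
scene tab px 0/12/24: [[365.8, 306.3], [363.7, 310.5], [361.6, 314.7]] net [] trace []
brass px 12 mean (np.float64(366.75), np.float64(306.75)) rows (np.int64(305), np.int64(308))
side tab px 0/12/24: [[295.7, 307.1], [290.3, 308.5], [285.0, 310.0]] net [] trace []
brass px 1 mean (np.float64(296.0), np.float64(307.0)) rows (np.int64(307), np.int64(307))
```

Request:
carry_out(claw=[1.5,1.5,1.5,1.5,1.5], delta_pos=[[-0.38,0.92,0.03],[-0.56,0.83,0.03],[-0.71,0.7,0.03],[-0.84,0.54,0.03],[0,0,0]], angular=[[0,0,0],[0,0,0],[0,0,0],[0,0,0],[0,0,0]])

```text
clock: 28.3
position: [0.5991, -0.0787, 0.1949]
ee_rot: [-1.926, -2.482, -0.002]
force: [3.2, 1.5, 6.6]
width: 0.215
gripper_force: 15.0
```

```bash
python3 - <<'E'
from h import *
theta();tab("10.5",10.52)
E
```

```text
theta -2.052 r 0.0505 F [3.2 1.5 6.6] z 0.1949 t 28.3
scene tab px 0/12/24: [[365.8, 306.6], [363.7, 310.8], [361.6, 315.1]] net [] trace []
brass px 8 mean (np.float64(366.5), np.float64(306.875)) rows (np.int64(306), np.int64(308))
side tab px 0/12/24: [[295.7, 307.4], [290.4, 308.8], [285.0, 310.3]] net [] trace []
brass px 2 mean (np.float64(295.5), np.float64(306.0)) rows (np.int64(305), np.int64(307))
```

Request:
carry_out(claw=[1.5,1.5,1.5,1.5,1.5], delta_pos=[[-0.93,0.37,0.03],[-0.98,0.17,0.03],[-1.0,-0.02,0.03],[-0.97,-0.22,0.03],[0,0,0]], angular=[[0,0,0],[0,0,0],[0,0,0],[0,0,0],[0,0,0]])

```text
clock: 29.1
position: [0.6115, -0.1168, 0.1939]
ee_rot: [1.927, 2.48, 0.002]
force: [4.8, -1.7, 5.3]
width: 0.215
gripper_force: 15.0
```

```bash
python3 - <<'E'
from h import *
theta();tab("11.3",11.32)
E
```

```text
theta -1.234 r 0.0502 F [ 4.8 -1.7  5.3] z 0.1939 t 29.1
scene tab px 0/12/24: [[365.8, 306.9], [363.7, 311.1], [361.5, 315.4]] net [] trace []
brass px 10 mean (np.float64(366.8), np.float64(307.5)) rows (np.int64(306), np.int64(309))
side tab px 0/12/24: [[295.7, 307.7], [290.4, 309.1], [285.1, 310.6]] net [(0.17, [306.5, 320.1])] trace []
brass px 2 mean (np.float64(296.0), np.float64(307.5)) rows (np.int64(305), np.int64(310))
```

Request:
carry_out(claw=[1.5,1.5,1.5,1.5,1.5], delta_pos=[[-0.91,-0.41,0.03],[-0.81,-0.58,0.03],[-0.68,-0.73,0.03],[-0.52,-0.85,0.03],[0,0,0]], angular=[[0,0,0],[0,0,0],[0,0,0],[0,0,0],[0,0,0]])

```text
clock: 29.9
position: [0.5923, -0.1517, 0.1928]
ee_rot: [-1.928, -2.48, -0.0]
force: [1.0, -1.8, 8.5]
width: 0.213
gripper_force: 15.0
```

```bash
python3 - <<'E'
from h import *
np.set_printoptions(legacy="1.25")
theta();tab("12.1",12.12);circ(12.12,12.12+10*.2,.2)
a=np.load("scene_12.1.npy").astype(int);print((a[300:320,356:376,0]-a[300:320,356:376,2]))
E
```

```text
theta -0.415 r 0.0498 F [ 1.  -1.8  8.5] z 0.1928 t 29.9
scene tab px 0/12/24: [[365.8, 307.3], [363.7, 311.5], [361.5, 315.7]] net [(0.58, [360.3, 310.3])] trace []
brass px 66 mean (365.3484848484849, 309.90909090909093) rows (306, 314)
side tab px 0/12/24: [[295.7, 308.0], [290.4, 309.4], [285.1, 310.9]] net [(0.44, [291.3, 308.9])] trace [(0.43, [293.3, 308.9], 63)]
brass px 51 mean (292.843137254902, 308.6470588235294) rows (304, 313)
[[-0.34, -0.94, 0.03], [-0.15, -0.99, 0.03], [0.05, -1.0, 0.03], [0.25, -0.97, 0.03], [0.44, -0.9, 0.03], [0.61, -0.79, 0.03], [0.75, -0.66, 0.03], [0.87, -0.49, 0.03], [0.95, -0.31, 0.03], [0.99, -0.12, 0.03]] n 10 end 14.119999999999992
[[-10 -11  -9  -3   3   4   2   3   2   3   3   2   2   3   2   1   1  -1
   -2  -4]
 [-10 -10  -8  -2   1   0   2   2   3   3   3   3   1   2   2   1   3   3
    3  -1]
 [-10 -11  -7  -2  -8 -11  -7  -2   2   2   3   2   3   3   0   2   0   4
    6   4]
 [-10 -10  -8  -5 -13 -16 -13 -11 -12  -7  -1   1   2   4   4   2   3   1
    3   5]
 [-11 -11  -5   0  -4  -8 -11 -15 -16 -14 -10 -11  -8  -1   1   2   3   3
   
[... 583 characters left out ...]
  15   3
    4   0]
 [ -4   6  13  13  17  23  28  41  46  62  79  85  87  87  76  32  -6  -4
    2  -1]
 [ -1   8  11  10  10  11  12   8   3  20  47  65  71  77  65  22   0   0
   -1  -6]
 [  2   8   6   4   8   8  11   8   3   9  13  22  35  48  37  10   6   8
    7   2]
 [  4   7   3   0   2   3   9   9   9   9  11  10  13  18  12   4   7  10
   13  11]
 [  4   4  -2   0   1  -1   5   4   9  10   9   9   6   8   8   9  10   9
   12  12]
 [ -2  -4  -6  -1  -2  -2   0  -2   4   4   6   7   6   7   5  11  13  11
   12  10]
 [-10  -8  -7  -4  -5  -4  -3  -3   0  -1   2   4   8   5   1   7   9  12
   11  10]
 [-11 -11 -10  -8  -9  -5  -2  -4  -2  -2   1  -1   5   3   1   3   4   8
    6   8]]
```

The tab snapped half out: the side view puts its tip at (291,309), against (290,309) predicted for 12 mm. I'll release and lift clear.

Request:
carry_out(claw=[4.5,4.5,4.5,4.5,4.5,4.5,4.5,4.5,4.5,4.5], delta_pos=[[0,0,0],[0,0,0],[0,0,0],[0,0,-1],[0,0,-2],[0,0,-3],[0,0,-3],[0,0,-3],[0,0,-1],[0,0,0]], angular=[[0,0,0],[0,0,0],[0,0,0],[0,0,0],[0,0,0],[0,0,0],[0,0,0],[0,0,0],[0,0,0],[0,0,0]])

```text
clock: 31.2
position: [0.5937, -0.1508, 0.324]
ee_rot: [1.924, 2.48, 0.003]
force: [0.1, 0.3, -0.2]
width: 0.491
gripper_force: 0.0
```

```bash
python3 - <<'E'
from h import *
theta();tab("end",12.12)
f=np.hstack([cv2.resize(np.load(n)[v:v+110,u:u+146],(399,300),interpolation=cv2.INTER_CUBIC) for n,u,v in(("scene_end.npy",300,230),("side_end.npy",235,240))])
cv2.imwrite("pics/z.png",f[:,:,::-1])
E
```

```text
theta -0.448 r 0.0501 F [ 0.1  0.3 -0.2] z 0.324 t 31.2
scene tab px 0/12/24: [[365.8, 307.3], [363.7, 311.5], [361.5, 315.7]] net [(0.41, [362.1, 312.3])] trace []
brass px 65 mean (np.float64(365.38461538461536), np.float64(309.87692307692305)) rows (np.int64(306), np.int64(314))
side tab px 0/12/24: [[295.7, 308.0], [290.4, 309.4], [285.1, 310.9]] net [] trace [(0.23, [307.2, 316.8], 6419)]
brass px 50 mean (np.float64(292.82), np.float64(308.56)) rows (np.int64(304), np.int64(313))
```

View pics/z.png

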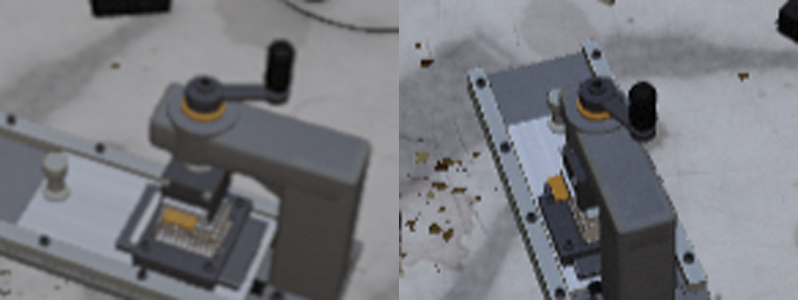

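The picture shows the tray home, the heatsink clamped, the brass tab half out at about (180,217) in the left crop, and the gripper clear.

```bash
python3 -c "
from cell import arm
print(arm.sign_off())"
```

```text
the job is handed in; nothing more can be done
None
```

The heatsink is seated in the locating frame, the tray is hard against its stop, the press is cranked until the tab snapped half out, and the job is handed in with the gripper clear at about 31 s.

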